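Swap the battery on the charger

TASK

The battery pack on the charger is charged: squeeze in its two side catches, slide it back off the rails and stand it upright in the shallow wooden tray. Then slide the empty pack from the worktop onto the charger's rails the same way round, fully home until both catches click out and hold it. Ease everything - do not force the packs or the charger - and leave the other things on the bench where they are.

Things in the scene. Friction and masses are not known exactly. Their poses are not given: they have to be found in the camera images.
- charger: Dark plastic battery charger fixed to the worktop, 165 x 100 mm. Origin on the worktop below the origin of a seated pack; x along the rails, the way a pack is pushed on; z up. Flat deck at z = 40 mm, from x = -80 (open front end) to 50. A latched pack rests with its origin at x = 0, y = 0, z = 40 mm, axes parallel to the charger's. Beside a pack nothing is higher than the lips (55.5 mm).
- charger_rails: The charger's two rails. Origin: middle of their mouth, on the deck (charger x = -44, z = 40 mm), axes as the charger's. Inside faces at y = +-24 mm, flared to +-28 in the 10 mm before the mouth; lips reach in to y = +-18, 9.5 mm over the deck, charger x = -36 (wedge-shaped lead-ins from -44) to 28, with a notch from -22 to -3 for the catch tabs. At pack x = -80 or less a pack is clear of them.
- charger_head: The charger's upright head, 52 mm above the deck. Origin: foot of its face (charger x = 50, z = 40 mm). The face is the hard stop: it stops a pack 1 to 2 mm past its latched place. A spring-loaded contact block stands 8 mm out of it and pushes a pack back from pack x = -6 mm on, with 4 N, rising to 10 N when latched, so an unlatched pack is pushed back out.
- charged_pack: Battery pack that sits latched on the charger at the start, about 0.3 kg. Origin: centre of the foot's underside, x along the pack, the way it is pushed on, y to its left, z up. Foot x -34 to 30, 46 mm wide, 8 mm high (play 1.5 mm under the lips, 1 mm each side), on a 30 mm wide neck; body x -48 to 48, 52 mm wide, z 17 to 67 mm.
- charged_catch (a point): Point midway between the charged pack's two grey catch buttons, one on each flank (pack x = -29 to -15, z = 34 to 50 mm; this point x = -22, z = 42). Each stands 4.5 mm proud (61 mm across both); squeezed flush (6 to 9 N each) they draw in two steel tabs below and free the pack; let go, they spring out. One grip across both releases and holds the pack.
- empty_pack: The other battery pack, exactly like the first, with the same frame, standing on its foot on the worktop at the start.
- empty_catch (a point): Point midway between the empty pack's two catch buttons, as on the charged pack.
- empty_grip (a point): Point in the empty pack (x = 14, z = 42 mm) between its plain flanks ahead of the buttons, 52 mm across. Gripped here, the tabs stay free: from pack x = -31 mm on the lips push them in (4 to 12 N), then they drag along the lips (up to 5 N); the last millimetres take about 9 to 17 N, and at the seated place the tabs click into the notches.
- charged_pack_left (a joint): Left (+y) catch of the charged pack, m: 0 fully out, 0.0045 pressed flush. A tab that stands out 2.8 mm into a notch holds the pack; it clears the lip above about 0.003.
- charged_pack_right (a joint): Right (-y) catch of the charged pack, likewise.
- empty_pack_left (a joint): Left (+y) catch of the empty pack, m: 0 fully out, 0.0045 pressed flush. While a tab rides on a lip it reads about 0.0028; it drops to 0 as it clicks into the notch.
- empty_pack_right (a joint): Right (-y) catch of the empty pack, likewise.
- tray: Shallow open plywood tray fixed to the worktop, 160 (x) x 170 (y) mm, 22 mm high, walls and floor 6 mm thick. Origin at the centre of its underside, z up.
- tape_measure: Tape measure lying on the worktop, 67 x 80 x 35 mm; bystander. Origin at the centre of its underside.
- masking_tape: Roll of masking tape lying flat, 105 mm across, 24 mm high; bystander. Origin at the centre of its underside.
- screwdriver_yellow: Screwdriver with a yellow handle, 207 mm long (y), 27 mm high; bystander. Origin at the centre of its underside.
Mind the look-alikes: they are no part of the job. There is more than one size of the tray; the job needs the larger.

How it is judged (in metres and radians):
On the way, in this order (a step that is already met when the one before it is completed fails the run):
1. the charged pack's two catches are squeezed in while it is still home on the charger (value of joint each of charged_pack_left, charged_pack_right above 0.003 m and x of charged_pack in the frame of charger above -0.008 m), for 0.05 s.
2. the charged pack stands upright in the tray, let go (z of charged_pack in the frame of tray between 0.002 and 0.012 m and x of charged_pack in the frame of tray between -0.06 and 0.06 m and y of charged_pack in the frame of tray between -0.06 and 0.06 m and angle between charged_pack's own z axis and vertical below 0.08 rad and contact force between charged_pack and the fingers below 0.1 N), for 0.2 s.
At the end, for the whole second after the job is handed in: the empty pack is home on the charger's rails (origin within 3 mm of the seated pose, 4 mm towards the head), both its catches out (under 1.5 mm) and holding it, and the charged pack stands upright on the tray's floor; both packs let go and at rest (x of empty_pack in the frame of charger between -0.003 and 0.004 m and y of empty_pack in the frame of charger between -0.003 and 0.003 m and z of empty_pack in the frame of charger between 0.037 and 0.043 m and value of joint each of empty_pack_left, empty_pack_right below 0.0015 m and linear speed of each of empty_pack, charged_pack below 0.02 m/s and z of charged_pack in the frame of tray between 0.002 and 0.012 m and x of charged_pack in the frame of tray between -0.06 and 0.06 m and y of charged_pack in the frame of tray between -0.06 and 0.06 m and angle between charged_pack's own z axis and vertical below 0.08 rad); the robot touches nothing.
It fails at once if the charger's rails are pushed, pulled or wedged with more than 30 N (contact force between charger_rails and anything else above 30 N).
It fails at once if the charger's head is rammed or pressed with more than 20 N (contact force between charger_head and anything else above 20 N).
It fails at once if something is set or pressed down on the charger with more than 150 N (contact force between charger and anything else above 150 N).
It fails at once if a bystander is moved more than 20 mm (distance of any of tape_measure, masking_tape, screwdriver_yellow from where it was at the start of the episode above 0.02 m).
It also fails if it takes over 64 s, if anything falls off the work surface, if the arm or the gripper's body presses on something with over 40 N, if the wrist force passes 120 N, or if a joint passes its speed limit or range.

ROBOT

A 7-joint arm with a two-finger parallel gripper is mounted at the origin on a cart in front of the work surface, level with it; the furniture and walls round the work are solid. World frame = base frame: x ahead of the robot, y to its left, z up, the work surface at z = 0. Lengths are in m, angles in degrees, forces in N, time in s.
With the tool pointing down it reaches from about 0.425 to 0.875 m from the base axis. Payload 4.7 kg.
Tool frame: the origin (TCP) lies at the very end of the fingers, on their centre line; the grasp point (between the pads) lies 19 mm behind it (env.grasp_offset is the distance from the TCP to the grasp point, in m); z points along the fingers, y is the line along which they close (so a half turn about z gives the same grasp; the last joint's range is limited). The gripper opens to 87 mm and grips with 3 to 60 N. Pads are 19 mm wide; open, the fingers measure 117 mm over their backs; the gripper's body (75 mm by 190 mm) begins 51 mm behind the grasp point.
Start: joints at [72.313, 18.392, -4.016, 83.108, 1.295, 78.541, -3.26], TCP at [0.206, -0.616, 0.223] pointing down, gripper open.
Joint ranges: [-163.93, 163.93], [-17.29, 119.83], [-79.2, 71.16], [3.27, 140.29], [-89.18, 269.18], [5.43, 117.66], [-154.24, 154.24]. Speed limits (degrees/s): [147.25, 147.25, 180, 180, 180, 180, 180].

INTERFACE

Orientations are given as [roll, pitch, yaw] about the fixed x, y, z axes, in that order (R = Rz(yaw) Ry(pitch) Rx(roll)).
In Python, from cell import env gives the robot as it stands. The module is installed in compiled form; this text tells all that it offers.
- The arm moves only by the tool drive_tool, never from a script. Its argument "moves" is one flat list of numbers, 5 for each row, row after row: the shift along the tool's x, y, z in units of 40 mm (1.0 is 40 mm), then the turn about the tool's z in units of 10 degrees (1.0 is 10 degrees), then the finger opening in mm, from 0 to 87. A call has 1 to 5 rows; each row is the pose to reach, as a shift and turn from the pose commanded when the call began, along the tool's axes at that moment; what a row does not reach only later rows make up. A row lasts 1/8 s, in which the tool goes at most 62.5 mm and 10.7 degrees, less where a joint would pass 70% of its speed; a pose out of reach is approached as far as the arm can. A call with a gripper value outside its range is refused whole. The fingers move at their own pace and stop on an object; "squeeze" is the grip in N (left out, the last holds). Time passes only in rows, so rows that repeat a pose let the fingers close. It gives the time, the measured TCP pose, the force, the opening and the grip force at its end, in the units of the state.
- env.get_obs(): the state, without advancing time (a new reading comes with each control period).
- env.read_camera(name): name is "scene" or "top"; returns (picture, depth): 400x640x3 uint8, red, green, blue; 400x640 float32, m along the optical axis (not along the pixel's ray), 0 where there is no reading.
- env.camera_model(name): a dict with "K" (3x3 intrinsics, pixels), "rvec" (rotation vector, rad) and "tvec" (3), from world to camera coordinates, as OpenCV has them. Camera axes: x right, y down, z forward; pixel columns grow to the right and rows downward; lengths in m; the calibration is good to about 2 mm. A picture is of the moment at which its call begins. camera_model takes no time and is no camera call.
- env.sign_off(): hands the job in; it is judged then, once.
The state is a dict: "time_s": time; "qpos": joint angles; "joint_velocities": joint speeds; "effort": joint torques, N m; "tool_pos": TCP position; "tool_rot": TCP orientation; "force": force on the tool from outside, world axes, zero at the start; "wrist_torque": the same for the moment, N m; "grip_width": finger opening in m; "grasp_force": force on a finger pad.
Only numpy, scipy, OpenCV 4.12 (cv2) and the standard library are available. Lean on these libraries where they do the work, as an engineer would, in place of code of your own. Each camera call takes 0.05 s, during which the arm holds its last target. There are 200 camera calls.

## Working session

There is one attempt and no reset: what is moved stays moved. The work goes in short steps, Python scripts to look and compute and a tool call to move; the robot and the scene stay as the last step left them, time stands still between calls to the robot, and variables do not carry over. Pictures are saved under pics/ and viewed, at most 10 in all, crops included, and the job is handed in when it is done.

Besides the shell and the picture viewer there is one more tool, called in YAML: its name, and indented under it one key for each argument. drive_tool: Moves the arm, as the interface text tells. Its arguments: {"type":"object","properties":{"moves":{"type":"array","items":{"type":"number"}},"squeeze":{"type":"number"}},"required":["moves"]}

```bash
mkdir -p pics; cat > h.py <<'E'
import numpy as np, cv2
from cell import env
def grab(n):
    im,d=env.read_camera(n); m=env.camera_model(n)
    K=np.array(m["K"]);R=cv2.Rodrigues(np.array(m["rvec"],float))[0];t=np.array(m["tvec"],float).ravel()
    v,u=np.mgrid[:400,:640]
    P=np.stack([(u-K[0,2])/K[0,0]*d,(v-K[1,2])/K[1,1]*d,d],-1)
    W=(P-t)@R   # R^T (P-t)
    W[d==0]=np.nan
    return im,d,W
def save(im,f,s=1):
    cv2.imwrite(f,cv2.cvtColor(cv2.resize(im,None,fx=s,fy=s,interpolation=cv2.INTER_CUBIC),cv2.COLOR_RGB2BGR))
E
python3 - <<'E'
from h import *
for n in("top","scene"):
    im,d,W=grab(n); np.savez(f"{n}0.npz",im=im,W=W); save(im,f"pics/{n}0.png",1.25)
    m=env.camera_model(n);R=cv2.Rodrigues(np.array(m["rvec"],float))[0];print(n,-R.T@np.array(m["tvec"]).ravel())
print(env.get_obs())
E
```

```text
top [-0.15457356 -0.56364212  1.41636845]
scene [-0.55113485  0.45514842  0.9320507 ]
{'time_s': 0.1, 'qpos': array([72.31498856, 18.43424581, -4.01615643, 83.16734239,  1.29386957,
       78.5418424 , -3.26138426]), 'joint_velocities': array([-0.01546377, -0.13500116, -0.06268473, -0.16683055, -0.04774399,
       -0.07319833, -0.06953915]), 'effort': array([-1.66609411e-04, -4.92572379e+01, -4.05823784e-01, -3.13396668e+01,
       -6.41825167e-02,  3.95200239e-02,  7.69706185e-05]), 'tool_pos': array([ 0.20597968, -0.61597565,  0.22158239]), 'tool_rot': array([-1.79901742e+02,  4.19478525e-03,  1.84935802e+01]), 'force': array([0.20359498, 0.04263072, 0.7545647 ]), 'wrist_torque': array([0.01180541, 0.02114326, 0.00946913]), 'grasp_force': 0.0, 'grip_width': 0.08724644676445004}
```

View pics/top0.png

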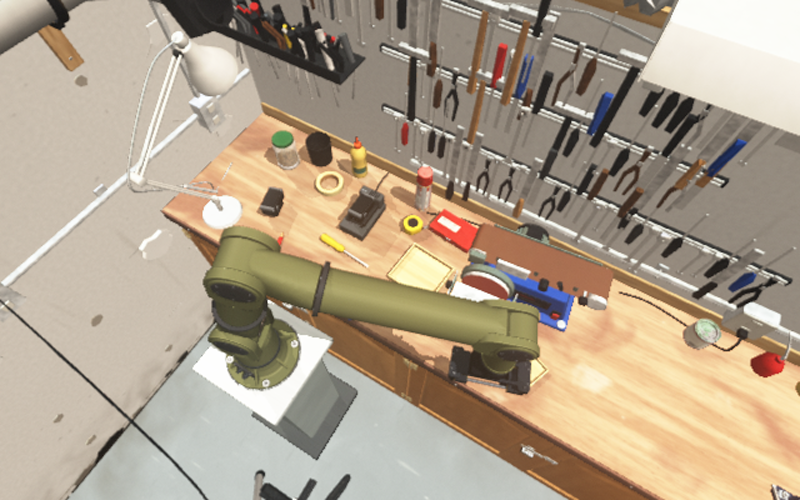

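View pics/scene0.png

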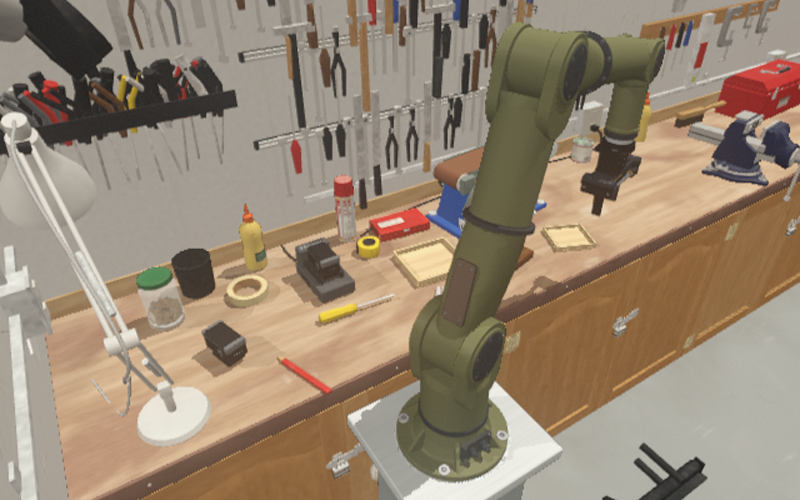

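Top view (800-px scale): the packs are the charged one on the charger (365,205) and the free black one (272,201). The trays are the large one (422,268) and the small one under the gripper (540,370). The large tray and the free pack at (272,201) fit the description. The bystanders are masking tape (328,182), tape measure (412,224) and screwdriver (345,250). Next I'll measure them and crop in close.

```bash
python3 - <<'E'
from h import *
print(env.camera_model("top")["K"][0],env.camera_model("scene")["K"][0])
C={"top":{"empty":(218,161,30),"chg":(292,164,40),"tray":(338,214,42)},"scene":{"empty":(180,274,34),"chg":(258,215,45),"tray":(342,209,42)}}
for n in C:
    z=np.load(n+"0.npz");im,W=z["im"],z["W"]
    tiles=[]
    for k,(u,v,r) in C[n].items():
        tiles.append(cv2.resize(im[v-r:v+r,u-r:u+r],(260,260),interpolation=cv2.INTER_CUBIC))
        w=W[v-r:v+r,u-r:u+r].reshape(-1,3); w=w[~np.isnan(w[:,0])]
        print(n,k,"centre",W[v,u].round(3), "z hist",{round(b,3):int(c) for c,b in zip(*np.histogram(w[:,2],np.arange(-.005,.125,.005))) if c>8})
        lo,hi={"empty":(.06,.075),"chg":(.1,.115),"tray":(.017,.027)}[k]
        s=w[(w[:,2]>lo)&(w[:,2]<hi)][:,:2]
        if len(s)>5: print("  ",len(s),s.mean(0).round(4),cv2.minAreaRect((s*1000).astype(np.float32)))
    save(np.hstack(tiles),f"pics/crop_{n}.png")
a=cv2.imread("pics/crop_top.png");b=cv2.imread("pics/crop_scene.png");cv2.imwrite("pics/crop.png",np.vstack([a,b]))
E
```

```text
[365.39714784   0.         320.79005929] [443.7101092    0.         321.62965321]
top empty centre [0.439 0.293 0.068] z hist {np.float64(-0.005): 1215, np.float64(0.0): 1267, np.float64(0.005): 245, np.float64(0.01): 37, np.float64(0.015): 50, np.float64(0.02): 36, np.float64(0.025): 21, np.float64(0.03): 17, np.float64(0.035): 11, np.float64(0.04): 23, np.float64(0.045): 13, np.float64(0.05): 15, np.float64(0.055): 14, np.float64(0.06): 54, np.float64(0.065): 121, np.float64(0.07): 38}
   213 [0.448  0.3097] ((448.77191162109375, 311.9960021972656), (100.557861328125, 54.00109100341797), 15.694463729858398)
top chg centre [ 0.571 -0.017  0.11 ] z hist {np.float64(-0.005): 1807, np.float64(0.0): 1660, np.float64(0.005): 322, np.float64(0.01): 123, np.float64(0.015): 162, np.float64(0.02): 216, np.float64(0.025): 172, np.float64(0.03): 151, np.float64(0.035): 210, np.float64(0.04): 158, np.float64(0.045): 94, np.float64(0.05): 106, np.float64(0.055): 100, np.float64(0.06): 55, np.float64(0.065): 47, np.float64(0.07): 47, np.float64(0.075): 54, np.float64(0.08): 38, np.float64(0.085):
[... 1920 characters left out ...]
0.11): 25}
   344 [ 0.5949 -0.0007] ((670.8693237304688, 13.303955078125), (245.3889923095703, 264.0945739746094), 57.21970748901367)
scene tray centre [ 0.5   -0.286  0.005] z hist {np.float64(-0.005): 840, np.float64(0.0): 1595, np.float64(0.005): 825, np.float64(0.01): 277, np.float64(0.015): 215, np.float64(0.02): 329, np.float64(0.025): 415, np.float64(0.03): 260, np.float64(0.035): 35, np.float64(0.04): 26, np.float64(0.045): 25, np.float64(0.05): 25, np.float64(0.055): 24, np.float64(0.06): 19, np.float64(0.065): 12, np.float64(0.07): 12, np.float64(0.075): 12}
   578 [ 0.5891 -0.3238] ((557.8334350585938, -296.4368896484375), (258.2441101074219, 454.5426940917969), 60.03042984008789)
```

View pics/crop.png

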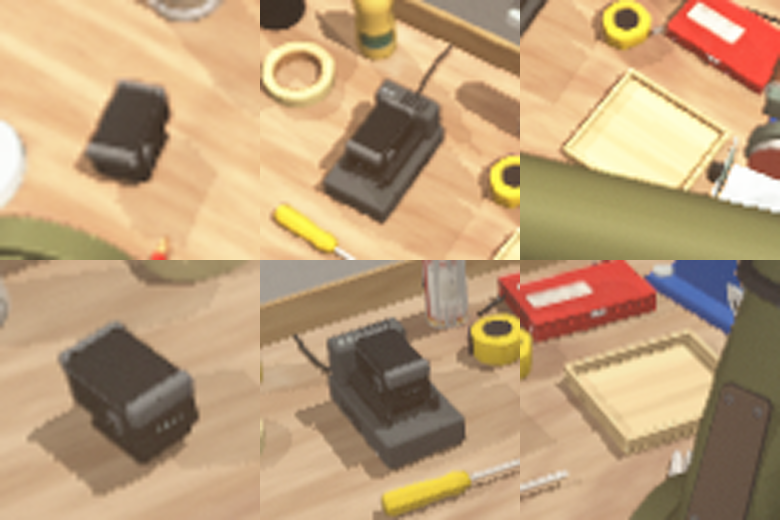

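Both views agree on the choice: the free pack and the seated pack both have the bumper, LED and button end towards the robot, so both point away from it (+x). The tray at (422,268) is the large one. Now I'll fit the poses precisely.

```bash
python3 - <<'E'
from h import *
from scipy.optimize import least_squares
A={n:np.load(n+"0.npz")["W"].reshape(-1,3) for n in("top","scene")}
def sel(w,c,r,lo,hi):
    return w[(np.hypot(w[:,0]-c[0],w[:,1]-c[1])<r)&(w[:,2]>lo)&(w[:,2]<hi)]
def rect(s):
    s=(s[:,:2]*1000).astype(np.float32); 
    (c,wh,a)=cv2.minAreaRect(s); return len(s),np.round(c,1),np.round(wh,1),round(a,1)
for n,w in A.items():
    print(n)
    print(" empty top",rect(sel(w,(.449,.311),.075,.062,.073)), np.median(sel(w,(.449,.311),.03,.05,.09)[:,2]))
    print(" pack top",rect(sel(w,(.585,-.002),.09,.1,.114)))
    print(" charger all",rect(sel(w,(.585,-.002),.13,.012,.05)))
    print(" head top",rect(sel(w,(.63,.02),.06,.083,.098)))
    print(" tray",rect(sel(w,(.51,-.285),.125,.012,.027)), "floor z",np.median(sel(w,(.51,-.285),.04,-.01,.02)[:,2]))
    t=sel(w,(.45,.2),.6,.12,1.2); t=t[(t[:,1]>.1)&(t[:,0]>.1)&(t[:,0]<.75)]
    H,xe,ye=np.histogram2d(t[:,0],t[:,1],[np.arange(.1,.8,.1),np.arange(.1,.9,.1)]);print(H.astype(int))
    for u,v in ([] if n=="scene" else [(177,169),(262,145),(330,179),(276,200)]): print(A[n].reshape(400,640,3)[v,u].round(3))
w=A["scene"].reshape(400,640,3)
for u,v in [(137,332),(130,240),(196,233),(200,200),(295,197),(270,250),(275,165)]: print((u,v),w[v,u].round(3))
E
```

```text
top
 empty top (193, array([449.2, 312.1]), array([99.6, 54. ]), 15.7) 0.06695185832500188
 pack top (222, array([577. ,  -5.8]), array([ 69.1, 109. ]), 88.8)
 charger all (386, array([571.3,   2.3]), array([164. , 102.2]), 0.6)
 head top (109, array([637.6,   3.6]), array([92.4, 64.2]), 61.0)
 tray (212, array([ 489.6, -288.7]), array([171.3, 162.3]), 84.9) floor z 0.005503824530944999
[[   0    0    0  178  658 4525    0]
 [   0    0    0  354 1105 4107    0]
 [   0    0    0   93  346 3493    0]
 [   0    0  136  404  295 3076    0]
 [   0    0  388  951  694 2329    0]
 [ 167  239  320  429  168  381    0]]
[0.331 0.459 0.017]
[ 0.652  0.214 -0.   ]
[ 0.629 -0.176  0.038]
[ 0.427 -0.021  0.016]
scene
 empty top (444, array([448.6, 310.2]), array([100.9,  53.1]), 17.4) 0.06703949522310883
 pack top (300, array([572. ,   2.4]), array([ 53.1, 102.8]), 89.3)
 charger all (696, array([571.6,   1.9]), array([169.7, 100.8]), 0.2)
 head top (118, array([6.221e+02, 3.000e-01]), array([81.1, 82.8]), 16.3)
 tray (334, array([ 491.9, -289.5]), array([172.6, 169.6]), 84.4) floor z 0.006722502130054483
[[   0    0    0  577  209 1224    0]
 [   0    0    0  724  612  967    0]
 [   0    0    0  153  589  735    0]
 [   0    0  260 2441  799  553    0]
 [   0    0  438 1312 2444 1719    0]
 [ 413  715  867 1151  183   35    0]]
(137, 332) [0.324 0.464 0.022]
(130, 240) [0.617 0.399 0.089]
(196, 233) [0.656 0.198 0.002]
(200, 200) [0.726 0.147 0.076]
(295, 197) [ 0.621 -0.163  0.034]
(270, 250) [0.419 0.04  0.025]
(275, 165) [ 0.719 -0.14   0.126]
```

drive_tool:
  moves: [1.04,-0.96,0,0.37,87,2.08,-1.92,0,0.74,87,3.12,-2.88,0,1.11,87,4.16,-3.84,0,1.48,87,5.2,-4.8,0,1.85,87]
  squeeze: 30

```text
time_s: 0.72
tool_pos: [0.3431, -0.3665, 0.2223]
tool_rot: [-180.0, 0.0, -0.1]
force: [0.2, -1.0, 0.3]
grip_width: 0.0869
grasp_force: 0.0
```

drive_tool:
  moves: [0.68,-1.23,0,0,87,1.36,-2.46,0,0,87,2.04,-3.69,0,0,87,2.72,-4.92,0,0,87,3.4,-6.15,0,0,87]

```text
time_s: 1.35
tool_pos: [0.4789, -0.1208, 0.2224]
tool_rot: [180.0, 0.0, -0.0]
force: [0.4, -0.5, -0.4]
grip_width: 0.087
grasp_force: 0.0
```

drive_tool:
  moves: [0.68,-1.23,0,0,87,1.36,-2.46,0.3,0,87,1.7,-3.06,1,0,87,1.7,-3.06,1.7,0,87,1.7,-3.06,1.7,0,87]

```text
time_s: 1.98
tool_pos: [0.5445, 0.0001, 0.1521]
tool_rot: [-180.0, 0.3, 0.0]
force: [0.2, -0.7, 0.2]
grip_width: 0.0872
grasp_force: 0.0
```

```bash
python3 - <<'E'
from h import *
print(env.get_obs()["tool_pos"])
for n in("top","scene"):
    im,d,W=grab(n); w=W.reshape(-1,3)
    s=w[(np.hypot(w[:,0]-.5,w[:,1]+.288)<.125)&(w[:,2]>.012)&(w[:,2]<.03)]
    print(n,cv2.minAreaRect((s[:,:2]*1000).astype(np.float32)))
    if n=="scene": save(im[140:300,180:400],"pics/c1.png",3)
E
```

```text
[5.44503006e-01 1.26487511e-04 1.52059397e-01]
top ((486.48876953125, -302.07635498046875), (199.67356872558594, 162.1963653564453), 85.05209350585938)
scene ((489.8802795410156, -278.79644775390625), (149.5772705078125, 168.7910919189453), 83.96428680419922)
```

View pics/c1.png

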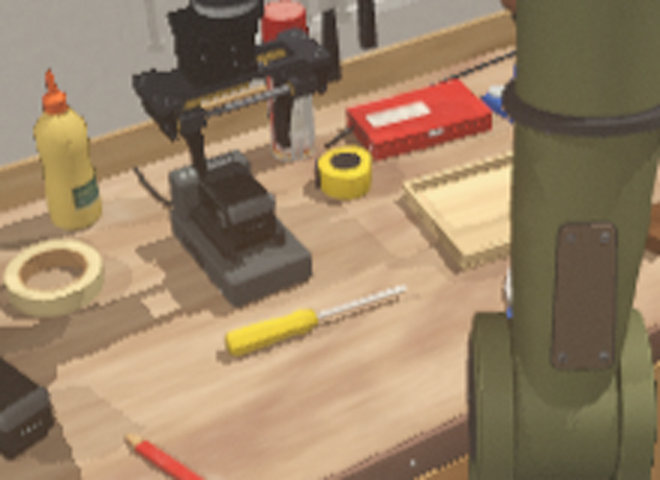

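drive_tool:
  moves: [0.06,-0.05,0.6,0,87,0.06,-0.05,1.2,0,87,0.06,-0.05,1.8,0,87,0.06,-0.05,2.2,0,87,0.06,-0.05,2.2,0,87]

```text
time_s: 2.7
tool_pos: [0.5486, 0.0015, 0.0664]
tool_rot: [180.0, 0.1, -0.0]
force: [-0.3, 0.2, 0.6]
grip_width: 0.0868
grasp_force: 0.0
```

drive_tool:
  moves: [-0.03,0,0.06,0,75,-0.03,0,0.06,0,70,-0.03,0,0.06,0,66,-0.03,0,0.06,0,63,-0.03,0,0.06,0,62]
  squeeze: 14

```text
time_s: 3.32
tool_pos: [0.5479, 0.0013, 0.0643]
tool_rot: [179.9, -0.0, -0.0]
force: [-0.7, -2.2, 1.2]
grip_width: 0.0628
grasp_force: 0.9
```

drive_tool:
  moves: [0,0,0,0,60,0,0,0,0,58,0,0,0,0,56,0,0,0,0,54,0,0,0,0,52]

```text
time_s: 3.95
tool_pos: [0.5469, 0.0016, 0.064]
tool_rot: [180.0, 0.1, -0.0]
force: [-5.0, -2.8, 4.7]
grip_width: 0.0529
grasp_force: 5.6
```

drive_tool:
  moves: [0,0.02,0,0,51,0,0.02,0,0,49,0,0.02,0,0,46,0,0.02,0,0,46,0,0.02,0,0,46]
  squeeze: 20

```text
time_s: 4.58
tool_pos: [0.5467, 0.0012, 0.064]
tool_rot: [180.0, 0.1, -0.0]
force: [-4.0, -1.7, 6.3]
grip_width: 0.0522
grasp_force: 20.0
```

drive_tool:
  moves: [-0.05,0.02,-0.02,0,46,-0.15,0.02,-0.02,0,46,-0.25,0.02,-0.02,0,46,-0.35,0.02,-0.02,0,46,-0.45,0.02,-0.02,0,46]

```text
time_s: 5.2
tool_pos: [0.5295, 0.0005, 0.0648]
tool_rot: [-180.0, -0.0, -0.0]
force: [0.5, 0.7, -3.1]
grip_width: 0.0518
grasp_force: 20.0
```

drive_tool:
  moves: [-0.25,0,0,0,46,-0.55,0,0,0,46,-0.85,0,0,0,46,-1.15,0,0,0,46,-1.45,0,0,0,46]

```text
time_s: 5.82
tool_pos: [0.4709, 0.0003, 0.065]
tool_rot: [180.0, -0.0, -0.0]
force: [0.1, 0.4, -3.0]
grip_width: 0.0521
grasp_force: 20.0
```

drive_tool:
  moves: [-0.3,0,0,0,46,-0.6,0,0,0,46,-0.7,0,-0.4,0,46,-0.7,0,-1.4,0,46,-0.7,0,-2.2,0,46]

```text
time_s: 6.45
tool_pos: [0.4445, 0.0007, 0.1556]
tool_rot: [180.0, -0.2, 0.0]
force: [1.5, 0.0, -3.7]
grip_width: 0.0521
grasp_force: 20.0
```

drive_tool:
  moves: [0.1,1.2,0,0,46,0.2,2.5,0,0,46,0.3,3.8,0,0,46,0.5,5.1,0,0,46,0.6,6.4,0,0,46]

```text
time_s: 7.08
tool_pos: [0.4686, -0.2574, 0.1545]
tool_rot: [180.0, -0.1, 0.0]
force: [1.1, 0.4, -2.6]
grip_width: 0.0519
grasp_force: 20.0
```

drive_tool:
  moves: [0,0.6,0,0,46,0,0.86,0.5,0,46,0,0.86,1.2,0,46,0,0.86,2.0,0,46,0,0.86,2.5,0,46]

```text
time_s: 7.7
tool_pos: [0.4668, -0.2869, 0.0503]
tool_rot: [-179.8, 0.1, 0.2]
force: [0.5, -0.1, -2.5]
grip_width: 0.0524
grasp_force: 20.0
```

drive_tool:
  moves: [0,0,0.12,0,46,0,0,0.24,0,46,0,0,0.34,0,46,0,0,0.42,0,46,0,0,0.42,0,46]

```text
time_s: 8.32
tool_pos: [0.4677, -0.29, 0.0362]
tool_rot: [180.0, -0.0, -0.0]
force: [-0.8, -0.1, -3.4]
grip_width: 0.052
grasp_force: 20.0
```

drive_tool:
  moves: [0,0,0.04,0,46,0,0,0.08,0,46,0,0,0.12,0,46,0,0,0.14,0,46,0,0,0.14,0,46]

```text
time_s: 8.95
tool_pos: [0.4677, -0.29, 0.0305]
tool_rot: [-180.0, 0.0, -0.0]
force: [0.7, -0.3, -3.7]
grip_width: 0.0523
grasp_force: 20.0
```

drive_tool:
  moves: [0,0,0.02,0,46,0,0,0.04,0,46,0,0,0.06,0,46,0,0,0.06,0,46]

```text
time_s: 9.45
tool_pos: [0.4679, -0.2901, 0.03]
tool_rot: [180.0, 0.0, -0.0]
force: [-4.5, 2.3, 9.9]
grip_width: 0.0516
grasp_force: 20.0
```

drive_tool:
  moves: [0,0,-0.03,0,54,0,0,-0.03,0,62,0,0,-0.03,0,70,0,0,-0.03,0,80,0,0,-0.03,0,87]

```text
time_s: 10.07
tool_pos: [0.4678, -0.29, 0.0292]
tool_rot: [180.0, -0.0, -0.0]
force: [0.2, -0.4, -0.3]
grip_width: 0.0818
grasp_force: 0.0
```

drive_tool:
  moves: [0,0,0,0,87,0,0,-0.6,0,87,0,0,-1.6,0,87,0,0,-2.8,0,87,0,0,-3.5,0,87]

```text
time_s: 10.7
tool_pos: [0.4687, -0.2904, 0.1721]
tool_rot: [179.9, -0.2, 0.0]
force: [-0.3, -0.2, -0.5]
grip_width: 0.087
grasp_force: 0.0
```

```bash
python3 - <<'E'
from h import *
def tops(W,c,lo,hi,r=.075):
    w=W.reshape(-1,3);s=w[(np.hypot(w[:,0]-c[0],w[:,1]-c[1])<r)&(w[:,2]>lo)&(w[:,2]<hi)]
    if len(s)<8: return None
    q=cv2.minAreaRect((s[:,:2]*1000).astype(np.float32)); return len(s),np.round(q[0],1),np.round(q[1],1),round(q[2],1),np.median(s[:,2]).round(4)
for n in("top","scene"):
    im,d,W=grab(n); np.savez(f"{n}1.npz",im=im,W=W)
    print(n,"empty",tops(W,(.449,.311),.062,.073),"placed",tops(W,(.49,-.289),.066,.082))
    print("  rails",tops(W,(.57,.002),.048,.062,.1),"head",tops(W,(.635,.002),.085,.1,.06),"charger",tops(W,(.57,.002),.012,.05,.14))
    if n=="scene": a=cv2.resize(im[130:260,220:400],(720,520))
    else: save(im[140:260,160:400],"pics/t1.png",3)
save(a,"pics/s1.png")
E
```

```text
top empty (112, array([463.2, 316.1]), array([72.2, 51.7]), 15.9, np.float64(0.0678)) placed (222, array([ 490.2, -287.4]), array([98. , 51.5]), 0.1, np.float64(0.0726))
  rails (25, array([545.1, -25.4]), array([42. , 18.2]), 0.4, np.float64(0.054)) head None charger (278, array([515.4, -15.7]), array([ 74.3, 204.5]), 56.0, np.float64(0.0371))
scene empty (449, array([448.7, 311.9]), array([102.1,  53. ]), 18.4, np.float64(0.067)) placed (255, array([ 490.2, -289. ]), array([ 55.7, 106. ]), 87.2, np.float64(0.0731))
  rails (278, array([585.2,   4.6]), array([ 88.3, 131.5]), 88.7, np.float64(0.0551)) head (178, array([638.6,   3.4]), array([41.1, 89.7]), 2.0, np.float64(0.0916)) charger (884, array([542.7,   2.4]), array([222. , 101.2]), 0.2, np.float64(0.0393))
```

View pics/t1.png

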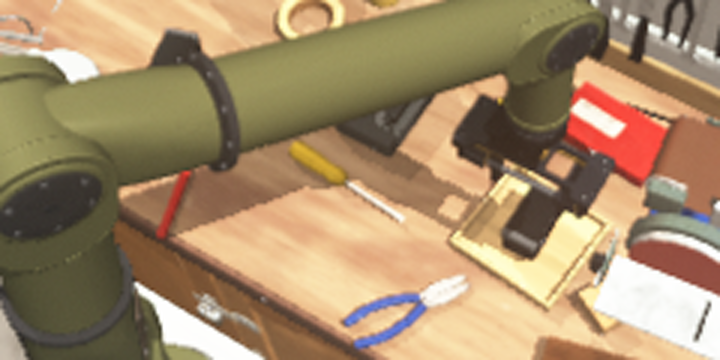

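The pack stands in the tray (about 530,225 in this crop) and is level there. Next I'll check yaw and clearance around the empty pack.

```bash
python3 - <<'E'
from h import *
for f in("top0","scene0","scene1"):
    w=np.load(f+".npz")["W"].reshape(-1,3)
    k=(np.hypot(w[:,0]-.46,w[:,1]-.315)<.2)&(w[:,2]>.09)
    s=w[k]; print(f,len(s))
    for lo,hi in((.09,.2),(.2,.3),(.3,.5),(.5,1.5)):
        q=s[(s[:,2]>lo)&(s[:,2]<hi)]
        if len(q): print(lo,len(q),q.min(0).round(3),q.max(0).round(3))
    # flank edge fit: top-face points, strip along long axis, extreme v per bin
    s=w[(np.hypot(w[:,0]-.449,w[:,1]-.3115)<.07)&(w[:,2]>.063)&(w[:,2]<.072)][:,:2]-[.449,.3115]
    best=[]
    for a in np.arange(12,22,.25):
        c,si=np.cos(np.radians(a)),np.sin(np.radians(a)); u=s@[c,si];v=s@[-si,c]
        inn=(abs(u)<.04); lo,hi=np.percentile(v[inn],[3,97]); best.append((hi-lo,a,(hi+lo)/2,np.percentile(u,[2,98]).round(4)))
    print(min(best,key=lambda b:b[0]))
E
```

```text
top0 2152
0.09 213 [0.312 0.355 0.09 ] [0.655 0.47  0.159]
0.3 557 [0.393 0.451 0.401] [0.599 0.509 0.5  ]
0.5 1382 [0.396 0.353 0.5  ] [0.609 0.513 0.762]
(np.float64(0.047745173228697535), np.float64(14.75), np.float64(-2.5611859564265288e-05), array([-0.0468,  0.0468]))
scene0 5348
0.09 552 [0.311 0.357 0.09 ] [0.653 0.471 0.145]
0.3 1063 [0.503 0.452 0.4  ] [0.592 0.509 0.5  ]
0.5 3733 [0.4   0.356 0.5  ] [0.607 0.515 0.784]
(np.float64(0.04530425860163962), np.float64(16.5), np.float64(0.00010424031614425164), array([-0.0466,  0.0469]))
scene1 5340
0.09 547 [0.309 0.357 0.09 ] [0.655 0.471 0.143]
0.3 1075 [0.501 0.452 0.398] [0.592 0.51  0.5  ]
0.5 3718 [0.404 0.356 0.5  ] [0.605 0.514 0.784]
(np.float64(0.046437633236845154), np.float64(19.75), np.float64(-0.0002723106532188241), array([-0.0475,  0.0469]))
```

```bash
python3 - <<'E'
from h import *
w=np.vstack([np.load(f+".npz")["W"].reshape(-1,3) for f in("top0","scene0","scene1")])
w=w[(w[:,0]>.15)&(w[:,1]>.12)&(w[:,0]<.8)&(w[:,1]<.7)]
c,s=np.cos(np.radians(17)),np.sin(np.radians(17))
p=w[:,:2]-[.462,.316]; u=p@[c,s]; v=p@[-s,c]
out=np.maximum(abs(u)-.0375,0)**2+np.maximum(abs(v)-.095,0)**2
k=(w[:,2]>.08)&(w[:,2]<.3);i=np.argsort(np.where(k,out,9))[:5];print("body",np.sqrt(out[i]),w[i].round(3))
az=np.arctan2(.316,.462);r=w[:,:2]@[np.cos(az),np.sin(az)];l=w[:,:2]@[-np.sin(az),np.cos(az)]
for lo in(.3,.4,.5,.6,.7):
    k=(w[:,2]>lo)&(w[:,2]<lo+.1)&(l>-.05)&(r<.62)&(abs(l)<.25)
    if k.any(): j=np.argmin(np.where(k,l,9)); print(lo,"nearest lateral",l[j].round(3),r[j].round(3),w[j].round(3),k.sum())
E
```

```text
body [0.07735236 0.07858152 0.07861915 0.07868807 0.07870047] [[0.351 0.457 0.117]
 [0.349 0.457 0.112]
 [0.343 0.452 0.086]
 [0.356 0.462 0.115]
 [0.333 0.44  0.106]]
0.4 nearest lateral 0.193 0.609 [0.393 0.503 0.5  ] 1103
0.5 nearest lateral 0.189 0.62 [0.405 0.505 0.508] 330
0.6 nearest lateral 0.038 0.619 [0.489 0.381 0.677] 171
0.7 nearest lateral 0.049 0.618 [0.483 0.39  0.706] 24
```

drive_tool:
  moves: [0,-1.5,0,0,87,0,-3.0,0,0,87,0,-4.5,0,0,87,0,-6.0,0,0,87,0,-7.5,0,0,87]

```text
time_s: 11.42
tool_pos: [0.4669, 0.0118, 0.1683]
tool_rot: [180.0, 0.1, -0.0]
force: [1.7, -0.1, 0.6]
grip_width: 0.0873
grasp_force: 0.0
```

drive_tool:
  moves: [0,-1.5,0,-0.4,87,0,-3.0,0,-0.8,87,0,-4.5,0,-1.2,87,0,-6.0,0,-1.7,87,-0.15,-7.2,0,-1.7,87]

```text
time_s: 12.05
tool_pos: [0.461, 0.3002, 0.1682]
tool_rot: [-179.9, 0.1, 17.1]
force: [0.0, -0.1, 0.5]
grip_width: 0.0872
grasp_force: 0.0
```

drive_tool:
  moves: [0.14,-0.36,0.3,0,87,0.14,-0.36,1.2,0,87,0.14,-0.36,2.2,0,87,0.14,-0.36,3.0,0,87,0.14,-0.36,3.4,0,87]

```text
time_s: 12.68
tool_pos: [0.4612, 0.3124, 0.0305]
tool_rot: [180.0, 0.2, 17.0]
force: [-0.0, 0.4, 0.6]
grip_width: 0.087
grasp_force: 0.0
```

drive_tool:
  moves: [0,0,0.05,0,80,0,0,0.05,0,72,0,0,0.05,0,65,0,0,0.05,0,60,0,0,0.05,0,57]

```text
time_s: 13.3
tool_pos: [0.4632, 0.3135, 0.0318]
tool_rot: [180.0, -0.0, 17.0]
force: [0.1, -0.4, 1.0]
grip_width: 0.0589
grasp_force: 0.0
```

drive_tool:
  moves: [0.01,-0.05,0.1,0,58,0.01,-0.05,0.19,0,58,0.01,-0.05,0.19,0,55,0.01,-0.05,0.19,0,52,0.01,-0.05,0.19,0,49]
  squeeze: 25

```text
time_s: 13.92
tool_pos: [0.4628, 0.315, 0.0235]
tool_rot: [180.0, 0.0, 17.0]
force: [0.9, -1.6, -1.2]
grip_width: 0.0521
grasp_force: 25.0
```

drive_tool:
  moves: [0,0,0,0,46,0,0,0,0,44,0,0,0,0,44,0,0,0,0,44]
  squeeze: 35

```text
time_s: 14.42
tool_pos: [0.4625, 0.3154, 0.0235]
tool_rot: [-180.0, 0.0, 17.0]
force: [1.8, -0.0, -3.2]
grip_width: 0.0521
grasp_force: 34.9
```

drive_tool:
  moves: [0,0,-0.5,0,44,0,0,-1.3,0.3,44,0,0.3,-2.2,0.9,44,0,0.9,-3.0,1.5,44,0,1.6,-3.0,1.7,44]

```text
time_s: 15.05
tool_pos: [0.4832, 0.2559, 0.1483]
tool_rot: [-179.8, -0.4, 0.0]
force: [0.1, -0.5, -4.2]
grip_width: 0.0518
grasp_force: 34.9
```

drive_tool:
  moves: [0,1.2,0,0,44,0,2.6,0,0,44,0,4.0,0,0,44,0,5.3,0,0,44,0,6.2,0,0,44]

```text
time_s: 15.68
tool_pos: [0.4815, 0.0039, 0.1452]
tool_rot: [179.9, -0.1, -0.1]
force: [1.0, 0.8, -3.4]
grip_width: 0.0516
grasp_force: 34.9
```

drive_tool:
  moves: [0,0,0.5,0,44,0,0,1.1,0,44,0,0,1.7,0,44,0,0,1.7,0,44,0,0,1.7,0,44]

```text
time_s: 16.3
tool_pos: [0.4824, 0.0066, 0.0772]
tool_rot: [180.0, -0.1, 0.0]
force: [0.3, 0.0, -2.8]
grip_width: 0.0521
grasp_force: 34.9
```

```bash
python3 - <<'E'
from h import *
print(env.get_obs()["tool_pos"])
ims=[]
for n in("top","scene"):
    im,d,W=grab(n); w=W.reshape(-1,3)
    s=w[(np.hypot(w[:,0]-.474,w[:,1]-.001)<.09)&(w[:,2]>.1)&(w[:,2]<.128)]
    print(n,len(s),cv2.minAreaRect((s[:,:2]*1000).astype(np.float32)),np.median(s[:,2]))
    u,v=(285,165) if n=="top" else (258,215)
    ims.append(cv2.resize(im[v-45:v+45,u-45:u+45],(400,400),interpolation=cv2.INTER_CUBIC))
save(np.hstack(ims),"pics/pre.png")
E
```

```text
[0.48235777 0.00661304 0.0772266 ]
top 174 ((464.94439697265625, 12.584842681884766), (100.02494049072266, 57.23155975341797), 12.836407661437988) 0.11954025549298009
scene 412 ((464.9035339355469, 5.491359710693359), (101.7208023071289, 77.9604263305664), 17.562923431396484) 0.1198870664894861
```

View pics/pre.png

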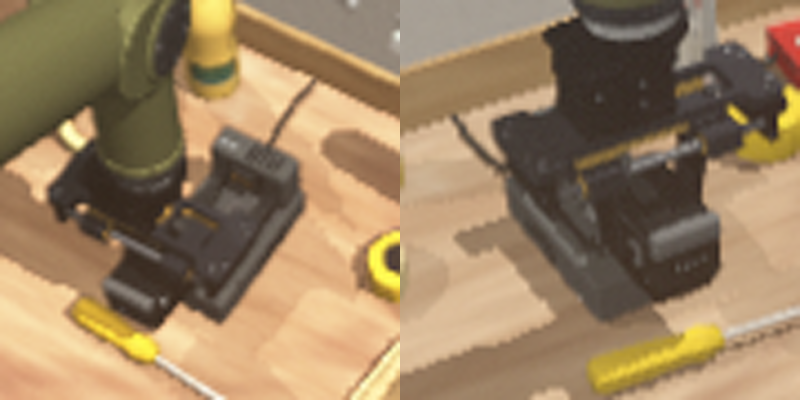

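The pack hangs in front of the rails, bumper end towards the robot. I'll check its yaw in the hand.

```bash
python3 - <<'E'
from h import *
for n in("scene","top"):
    im,d,W=grab(n); w=W.reshape(-1,3)
    s=w[(abs(w[:,1]-.006)<.05)&(w[:,0]>.4)&(w[:,0]<.475)&(w[:,2]>.114)&(w[:,2]<.126)]
    for a in np.arange(.41,.475,.008):
        b=s[(s[:,0]>=a)&(s[:,0]<a+.008)]
        if len(b)>4: print(n,a.round(3),len(b),b[:,1].min().round(4),b[:,1].max().round(4),b[:,2].mean().round(4))
    # rear face x vs y
    f=w[(abs(w[:,1]-.006)<.022)&(w[:,0]>.4)&(w[:,0]<.43)&(w[:,2]>.075)&(w[:,2]<.112)]
    if len(f)>10: print("rear face slope deg",np.degrees(np.arctan(np.polyfit(f[:,1],f[:,0],1)[0])),f[:,0].mean(),len(f))
E
```

```text
scene 0.418 45 -0.0188 0.0339 0.1189
scene 0.426 27 -0.0182 0.0338 0.1206
scene 0.434 28 -0.0189 0.0326 0.121
scene 0.442 27 -0.0181 0.032 0.1208
scene 0.45 28 -0.0169 0.0332 0.1211
scene 0.458 23 -0.015 0.0329 0.1208
scene 0.466 47 -0.0326 0.0472 0.1204
scene 0.474 9 -0.0311 0.0348 0.1209
rear face slope deg 0.28232633200091306 0.4220168052431591 116
top 0.418 23 -0.0185 0.0315 0.1195
top 0.426 20 -0.0183 0.0351 0.1207
top 0.434 18 -0.0156 0.0319 0.1203
top 0.442 17 -0.0158 0.0326 0.1192
top 0.45 19 -0.0174 0.0313 0.1198
top 0.458 16 -0.0147 0.0349 0.1191
rear face slope deg -2.8214430154248524 0.421611685412571 33
```

drive_tool:
  moves: [0,0.07,0.1,0,44,0,0.14,0.2,0,44,0,0.14,0.26,0,44,0,0.14,0.31,0,44,0,0.14,0.31,0,44]

```text
time_s: 17.12
tool_pos: [0.4815, 0.0007, 0.0634]
tool_rot: [180.0, -0.0, 0.0]
force: [-0.3, -0.3, -1.4]
grip_width: 0.052
grasp_force: 34.9
```

drive_tool:
  moves: [0.2,0,-0.02,0,44,0.4,0,-0.02,0,44,0.6,0,-0.02,0,44,0.8,0,-0.02,0,44,1.0,0,-0.02,0,44]

```text
time_s: 17.75
tool_pos: [0.522, 0.0007, 0.064]
tool_rot: [-180.0, 0.0, -0.0]
force: [-0.6, 0.6, -2.5]
grip_width: 0.0518
grasp_force: 34.9
```

drive_tool:
  moves: [0.15,0,0,0,44,0.3,0,0,0,44,0.45,0,0,0,44,0.6,0,0,0,44]

```text
time_s: 18.25
tool_pos: [0.5457, 0.0006, 0.0641]
tool_rot: [180.0, 0.0, -0.0]
force: [-0.4, 1.3, -2.6]
grip_width: 0.052
grasp_force: 34.9
```

drive_tool:
  moves: [0.08,0,0,0,44,0.16,0,0,0,44,0.24,0,0,0,44,0.32,0,0,0,44,0.4,0,0,0,44]
  squeeze: 45

```text
time_s: 18.88
tool_pos: [0.5601, 0.0005, 0.0638]
tool_rot: [180.0, 0.2, -0.0]
force: [-3.5, -0.2, -2.0]
grip_width: 0.0516
grasp_force: 44.9
```

drive_tool:
  moves: [0.08,0,0,0,44,0.16,0,0,0,44,0.24,0,0,0,44,0.32,0,0,0,44,0.4,0,0,0,44]

```text
time_s: 19.5
tool_pos: [0.5776, 0.0006, 0.064]
tool_rot: [180.0, 0.0, -0.0]
force: [-2.9, 0.1, -2.8]
grip_width: 0.0516
grasp_force: 44.9
```

drive_tool:
  moves: [0.02,0,0,0,44,0.04,0,0,0,44,0.06,0,0,0,44,0.08,0,0,0,44,0.08,0,0,0,44]

```text
time_s: 20.12
tool_pos: [0.58, 0.0006, 0.064]
tool_rot: [180.0, 0.1, 0.0]
force: [-4.3, 0.0, -0.5]
grip_width: 0.0518
grasp_force: 45.0
```

drive_tool:
  moves: [0.02,0,0,0,44,0.04,0,0,0,44,0.06,0,0,0,44,0.06,0,0,0,44]

```text
time_s: 20.62
tool_pos: [0.5815, 0.0006, 0.0638]
tool_rot: [180.0, 0.2, 0.0]
force: [-7.3, 0.5, 0.4]
grip_width: 0.0518
grasp_force: 45.0
```

drive_tool:
  moves: [0.02,0,0,0,44,0.04,0,0,0,44,0.04,0,0,0,44]

```text
time_s: 21.0
tool_pos: [0.5826, 0.0006, 0.0637]
tool_rot: [180.0, 0.2, 0.0]
force: [-8.3, 0.7, 0.0]
grip_width: 0.0517
grasp_force: 45.0
```

drive_tool:
  moves: [0.02,0,0,0,44,0.03,0,0,0,44,0.03,0,0,0,44]

```text
time_s: 21.38
tool_pos: [0.5834, 0.0007, 0.0636]
tool_rot: [180.0, 0.3, 0.0]
force: [-9.3, -0.7, 1.1]
grip_width: 0.0517
grasp_force: 44.9
```

drive_tool:
  moves: [0.015,0,0,0,44,0.03,0,0,0,44,0.03,0,0,0,44]

```text
time_s: 21.75
tool_pos: [0.5841, 0.0007, 0.0636]
tool_rot: [180.0, 0.4, 0.0]
force: [-10.2, 0.4, 1.8]
grip_width: 0.0522
grasp_force: 45.0
```

```bash
python3 -c "
from h import *
o=env.get_obs();print(o['tool_pos'],o['force'])"
```

```text
[0.58411109 0.00066251 0.06360228] [-10.20468533   0.42324423   1.84684368]
```

drive_tool:
  moves: [0.015,0,0,0,44,0.03,0,0,0,44,0.03,0,0,0,44]

```text
time_s: 22.12
tool_pos: [0.585, 0.0006, 0.0636]
tool_rot: [180.0, 0.4, 0.0]
force: [-10.9, -1.0, 2.8]
grip_width: 0.0517
grasp_force: 45.0
```

drive_tool:
  moves: [0.015,0,0,0,44,0.03,0,0,0,44,0.03,0,0,0,44]

```text
time_s: 22.5
tool_pos: [0.5862, 0.0007, 0.0636]
tool_rot: [180.0, 0.4, 0.0]
force: [-11.5, -0.0, 3.8]
grip_width: 0.0518
grasp_force: 45.0
```

```bash
cat > rear.py <<'E'
from h import *
def rear(W):
    w=W.reshape(-1,3)
    f=w[(abs(w[:,1]-.001)<.02)&(w[:,0]>.49)&(w[:,0]<.54)&(w[:,2]>.066)&(w[:,2]<.098)]
    return len(f),np.median(f[:,0]).round(4),f[:,0].mean().round(4),f[:,1].mean().round(4)
E
python3 - <<'E'
from rear import *
for n in("scene","top"):
    print(n,"ref",rear(np.load(n+"0.npz")["W"]),"now",[rear(grab(n)[2]) for _ in range(3)])
E
```

```text
scene ref (87, np.float64(0.5255), np.float64(0.5252), np.float64(0.0006)) now [(87, np.float64(0.5255), np.float64(0.5256), np.float64(0.0013)), (88, np.float64(0.5256), np.float64(0.5258), np.float64(0.0004)), (95, np.float64(0.5261), np.float64(0.526), np.float64(0.0013))]
top ref (27, np.float64(0.5239), np.float64(0.524), np.float64(0.0014)) now [(28, np.float64(0.5249), np.float64(0.5252), np.float64(-0.0006)), (26, np.float64(0.5251), np.float64(0.5253), np.float64(-0.0009)), (27, np.float64(0.5251), np.float64(0.5249), np.float64(0.0009))]
```

drive_tool:
  moves: [0.015,0,0,0,44,0.03,0,0,0,44,0.03,0,0,0,44]

```text
time_s: 23.18
tool_pos: [0.587, 0.0007, 0.0636]
tool_rot: [179.9, 0.4, 0.0]
force: [-12.1, 0.0, 4.5]
grip_width: 0.0519
grasp_force: 45.0
```

drive_tool:
  moves: [-0.03,0,0,0,44,-0.06,0,0,0,44,-0.09,0,0,0,44,-0.09,0,0,0,44]

```text
time_s: 23.68
tool_pos: [0.5858, 0.0007, 0.0635]
tool_rot: [180.0, 0.1, 0.0]
force: [-4.7, -0.7, -3.0]
grip_width: 0.052
grasp_force: 45.0
```

drive_tool:
  moves: [-0.03,0,0,0,44,-0.06,0,0,0,44,-0.06,0,0,0,44]

```text
time_s: 24.05
tool_pos: [0.5855, 0.0007, 0.0639]
tool_rot: [-180.0, -0.1, -0.0]
force: [2.8, 0.3, -11.3]
grip_width: 0.0517
grasp_force: 45.0
```

It resists pulling back, so it is latched. I'll ease the load off and release.

drive_tool:
  moves: [0.03,0,0.02,0,44,0.03,0,0.02,0,50,0.03,0,0.02,0,54,0.03,0,0.02,0,60,0.03,0,0.02,0,68]

```text
time_s: 24.68
tool_pos: [0.5867, 0.0005, 0.064]
tool_rot: [180.0, -0.1, -0.0]
force: [-0.2, -0.0, -0.1]
grip_width: 0.0632
grasp_force: 0.0
```

drive_tool:
  moves: [0,0,0,0,80,0,0,0,0,87,0,0,-0.8,0,87,0,0,-2,0,87,0,0,-3.2,0,87]

```text
time_s: 25.3
tool_pos: [0.5855, 0.0006, 0.1925]
tool_rot: [-180.0, 0.0, -0.0]
force: [0.5, -1.4, -0.4]
grip_width: 0.087
grasp_force: 0.0
```

drive_tool:
  moves: [-0.3,1.2,-0.5,0,87,-0.6,2.4,-1,0,87,-0.9,3.6,-1,0,87,-1,4.8,-1,0,87,-1,4.8,-1,0,87]

```text
time_s: 25.92
tool_pos: [0.5443, -0.1973, 0.2309]
tool_rot: [179.9, 0.1, -0.5]
force: [0.5, -0.4, -0.2]
grip_width: 0.0869
grasp_force: 0.0
```

```bash
python3 - <<'E'
from rear import *
ims=[]
for n in("scene","top"):
    a=np.load(n+"0.npz"); im,d,W=grab(n)
    print(n,"ref",rear(a["W"]),"now",rear(W),rear(grab(n)[2]))
    u,v=(258,215) if n=="scene" else (292,164)
    ims.append(np.vstack([cv2.resize(x[v-40:v+40,u-40:u+40],(300,300),interpolation=cv2.INTER_CUBIC) for x in(a["im"],im)]))
    w=W.reshape(-1,3)
    s=w[(np.hypot(w[:,0]-.49,w[:,1]+.289)<.075)&(w[:,2]>.066)&(w[:,2]<.082)];print(" placed",len(s),s.mean(0).round(4))
save(np.hstack(ims),"pics/end.png"); print(env.get_obs()["time_s"])
E
```

```text
scene ref (87, np.float64(0.5255), np.float64(0.5252), np.float64(0.0006)) now (92, np.float64(0.5252), np.float64(0.5252), np.float64(0.0006)) (87, np.float64(0.5246), np.float64(0.5251), np.float64(0.0014))
 placed 249 [ 0.4901 -0.2849  0.0729]
top ref (27, np.float64(0.5239), np.float64(0.524), np.float64(0.0014)) now (25, np.float64(0.5234), np.float64(0.5235), np.float64(-0.0005)) (25, np.float64(0.5243), np.float64(0.5242), np.float64(0.0009))
 placed 259 [ 0.4894 -0.2884  0.0726]
26.125
```

View pics/end.png

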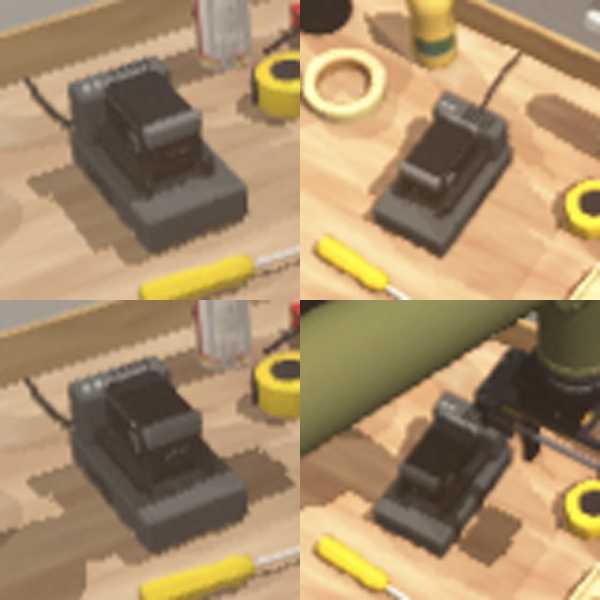

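The new pack sits exactly where the first one sat latched (within about 0.3 mm, and not pushed back), and the charged pack stands in the tray. I'm handing in.

```bash
python3 -c "
from cell import env
print(env.sign_off())"
```

```text
the job is handed in; nothing more can be done
None
```

The charged pack stands upright in the large tray and the empty pack is latched home on the charger; I handed the job in at about 26 s, and sign-off returned no verdict.

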